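Put a shaker on show in a lift-up display cabinet

ROBOT

A 6-joint arm with a two-finger parallel gripper is mounted at the origin on a cart in front of the work surface, level with it; the furniture and walls round the work are solid. World frame = base frame: x ahead of the robot, y to its left, z up, the work surface at z = 0. Lengths are in m, angles in rad, forces in N, time in s.
With the tool pointing down it reaches from about 0.275 to 0.875 m from the base axis. Payload 12.5 kg.
Tool frame: the origin (TCP) lies on the centre line of the jaws, within the pads' length; the fingertips stand 11 mm ahead of it and the grasp point (between the pads) lies 8 mm behind it; z points along the fingers, y is the line along which they close (so a half turn about z gives the same grasp; the last joint's range is limited). The gripper opens to 85 mm and grips with 20 to 120 N. Pads are 22 mm wide; open, the fingers measure 114 mm over their backs; the gripper's body (76 mm by 85 mm) begins 54 mm behind the grasp point. The pads swing forward as they close: fully open they stand 13 mm farther back than shut.
Start: joints at [-1.239, 0.351, 1.652, -0, 1.139, -0.085], TCP at [0.223, -0.503, 0.242] pointing down, gripper open.
Joint ranges: [-2.75, 2.75], [-0.79, 2.1], [0.01, 2.65], [-1.57, 4.71], [0.07, 3.14], [-2.87, 2.87]. Speed limits (rad/s): [2.22, 2.22, 2.79, 3.14, 3.14, 3.14].

INTERFACE

Orientations are given as a rotation vector (axis times angle).
In Python, from bench import * gives the robot as it stands.
- The arm moves only by the tool play_rows, never from a script. Its argument "deltas" is a list that holds one entry, the list of rows, each a list of 7 numbers: the shift along the world's x, y, z in mm, then the turn, a rotation vector about the world's x, y, z in rad, then the opening, from 0 (shut) to 1 (fully open). A call has 1 to 20 rows; each row is the pose to reach, as a shift and turn from the pose commanded when the call began; what a row does not reach only later rows make up. A row lasts 1/10 s, in which the tool goes at most 50 mm and 8.59 degrees, less where a joint would pass 70% of its speed; a pose out of reach is approached as far as the arm can. A call with a gripper value outside its range is refused whole. The fingers move at their own pace and stop on an object; "grip_force" is the grip in N (left out, the last holds). Time passes only in rows, so rows that repeat a pose let the fingers close. It gives the time, the measured TCP pose, the force, the opening and the grip force at its end, in the units of the state.
- state(): the state, without advancing time (a new reading comes with each control period).
- grab_frame(name): name is "side" or "top" or "wrist"; returns a dict with "pixels" (384x512x3 uint8, red, green, blue), "range_z" (384x512 float32, m along the optical axis (not along the pixel's ray), 0 where there is no reading), "fov_y" (degrees; the focal length in pixels is half the picture's height over the tangent of half this angle, whatever the lens; pixels are square), "cx", "cy" (the principal point, pixels), "world_from_camera" (4x4, takes a point from camera to world coordinates). Camera axes: x right, y down, z forward; pixel columns grow to the right and rows downward; lengths in m; the calibration is good to about 2 mm. A picture is of the moment at which its call begins.
- finish_job(): hands the job in; it is judged then, once.
Trained networks look in a picture, given as the dict that the camera call returned (one of the last four; its "shot" number tells which), for a name from the list of things; names that differ only in an ending like _2 or _b are one class to them, and where a whole thing is asked for, a point or a joint stands for the part that bears it (a point fixed in the world has none). Each returns a list of dicts, best first, with "conf" (0 to 1); they miss things now and then, are a little off and sometimes report something else, mostly with a low value. They report only what shows in the picture. A call takes as long as a camera call. They do not tell look-alikes from the thing itself.
- boxes_of(picture, thing): "location" ([x, y, z] in m, in the coordinates of the camera as it stood for that picture, good to about 4 mm: the middle of the surface that is visible of it).
- outline_of(picture, thing): "mask" (384x512 bool, what is visible of it).
The state is a dict: "clock": time; "joints": joint angles; "dq": joint speeds; "joint_torque": joint torques, N m; "ee_pos": TCP position; "eef_rot": TCP orientation; "force": force on the tool from outside, world axes, zero at the start; "moment": the same for the moment, N m; "opening": opening from 0.0 (shut) to 1.0 (fully open); "grasp_force": force on a finger pad.
Only numpy, scipy, OpenCV 4.12 (cv2) and the standard library are available. Lean on these libraries where they do the work, as an engineer would, in place of code of your own. Each camera call takes 0.05 s, during which the arm holds its last target. There are 200 camera calls.

TASK

Put the salt shaker on show in the small wooden display cabinet. Raise the cabinet's glazed lift-up door until the folding stay at its side goes past straight and locks, so that the door stands open by itself; then set the shaker down upright on the cabinet floor (do not drop it), inside with the jar and the dish. Finally push the stay's elbow back through straight at its black knob to unlock it, and see the door down, without slamming it, until it is fully shut. Do not knock over or shift the jar and the dish in the cabinet or the mug and the tape roll on the table.

Things in the scene. Friction and masses are not known exactly. Their poses are not given: they have to be found in the camera images.
- cabinet: Fixed display cabinet of brown wood, 195 deep (x) x 260 wide (y) x 168 mm high. Origin on the table under it; +x from its front to its back, z up. Front wall's outer face at x = -91 mm, back at +104, sides at y = +-130; boards 12 mm thick, front wall 110 mm high. The lift-up door is its whole sloping top; the stay is on its left side (+y). Jar and dish stand in its rear half.
- cabinet_floor (a point): Middle of the inner floor, on its surface: 5 mm behind the cabinet's origin and 18 mm above the table; axes as the cabinet's. The floor reaches 84 mm to front and back and 118 mm to either side of it. Inside, the shut door's underside is 115 mm or more above the table everywhere.
- door (a joint): Door angle, rad: 0 shut (12 degrees down to the front), grows as its front edge rises; the stay stops it at 1.40, locked open it reads 1.39 (68 degrees above level, leaning to the robot, and would fall shut without the stay). About 0.8 kg. A damper in the hinge lets it sink shut in 2 to 3 s when it is neither held nor locked. Do not push it down while the stay is locked.
- door_hinge (a point): Middle of the door's hinge axis at the rear top: 85 mm behind the cabinet's origin, 160 mm above the table; the axis runs along the cabinet's y.
- bar_end (a point): On the axis of the door's grab bar near its right end. The bar is a round steel rod 14 mm across along the door's front edge, parallel to the hinge and 200 mm from its axis, 13 mm in front of the door's edge. Its right end juts 55 mm past the cabinet's side; this point is 25 mm from that end, with free space all round: hook it from below or pinch it. Raised, it stands about 345 mm above the table.
- bar_mid (a point): On the same axis at the middle of the door's width; 118 mm above the table when the door is shut. Press the bar down here if the door has to be pushed fully shut.
- stay_elbow (a joint): Unfolding of the steel stay, rad: 0 folded (door shut), 2.02 straight, 2.17 at its stop past straight: locked. A spring snaps it into the lock when the door is raised to about 1.38 to 1.40. Pushed back at the knob with about 2 to 3 N it unlocks; let go above about 1.4 it springs into the lock again, below about 1.3 (knob pushed some 40 mm) the door's weight folds it and the door sinks.
- stay_pivot (a point): Lower pivot of the stay: 87 mm in front of the cabinet's origin, 142 mm to its left, 90 mm above the table. The lower arm, 101 mm from here to the elbow, turns about this point in the cabinet's x-z plane.
- stay_knob (a point): On the axis of the black thumb knob at the stay's elbow: a horizontal cylinder 18 mm across, 40 mm long, along the cabinet's y; its outer end is 15 mm further left, its inner end 25 mm to the right. 44 mm left of the side board. Locked, it is about 167 mm above the table; pushed to unlock, it moves to the rear and down in an arc about stay_pivot. Shut, it hangs low at the side.
- shaker: Salt shaker of clear glass with a grey domed cap, round: 44 mm across up to 66 mm height, cap 34 mm across, 90 mm tall, about 0.1 to 0.2 kg. At the start it stands on the table to the right of the cabinet. Origin at the middle of its underside, z up.
- spice_jar: White spice jar with a dark cap, 44 mm across, 96 mm tall, standing in the rear half of the cabinet; origin under its middle.
- green_dish: Small green glass dish, 87 mm across, 37 mm high, standing in the rear half of the cabinet, beside the jar; origin under its middle.
- mug: Plain speckled white mug (not the one with the green band further back), 97 mm tall, 78 mm across and 117 over its handle, on the table to the left of the cabinet; origin near the middle of its underside.
- tape_roll: Roll of brown packing tape lying flat, 94 mm across, 48 mm high, on the table to the left of the cabinet, nearer the robot; origin under its middle.
Mind the look-alikes: they are no part of the job. Leave any turquoise look-alike of the shaker alone.

How it is judged:
On the way, in this order (a step that is already met when the one before it is completed fails the run):
1. the door stands raised with its stay locked, and the robot has let go of it (value of joint door above 1.34 rad and value of joint stay_elbow above 2.1 rad and contact force between each of the arm, the fingers and door below 0.3 N), for 0.3 s.
2. the shaker stands released and upright on the cabinet floor while the door is still locked open (value of joint stay_elbow above 2.1 rad and x of shaker in the frame of cabinet between -0.078 and 0.086 m and y of shaker in the frame of cabinet between -0.117 and 0.117 m and z of shaker in the frame of cabinet between 0.012 and 0.024 m and angle between shaker's own z axis and vertical below 0.15 rad and contact force between the fingers and shaker below 0.2 N and linear speed of shaker below 0.03 m/s), for 0.3 s.
3. the stay is unlocked: its elbow is pushed back through straight (value of joint stay_elbow below 1.72 rad and x of shaker in the frame of cabinet between -0.078 and 0.086 m and y of shaker in the frame of cabinet between -0.117 and 0.117 m and z of shaker in the frame of cabinet between 0.012 and 0.024 m and angle between shaker's own z axis and vertical below 0.15 rad).
At the end, for the whole second after the job is handed in: The door is fully shut (within 0.03 rad) and at rest, the shaker stands upright (within 0.15 rad) and still on the cabinet floor inside its walls, and the jar and the dish stand upright in the cabinet (value of joint door below 0.03 rad and x of shaker in the frame of cabinet between -0.078 and 0.086 m and y of shaker in the frame of cabinet between -0.117 and 0.117 m and z of shaker in the frame of cabinet between 0.012 and 0.024 m and angle between each of shaker, spice_jar, green_dish's own z axis and vertical below 0.15 rad and linear speed of shaker below 0.02 m/s and velocity of joint door between -0.05 and 0.05 rad/s); the robot touches nothing.
It fails at once if the shaker is knocked over (angle between shaker's own z axis and vertical above 0.8 rad).
It fails at once if the shaker is dropped from more than about a centimetre (it falls faster than 0.5 m/s with no finger on it) (linear speed of shaker above 0.5 m/s and contact force between the fingers and shaker below 0.05 N).
It fails at once if the door slams (faster than 2 rad/s as it comes down to shut) (value of joint door below 0.4 rad and velocity of joint door below -2 rad/s).
It fails at once if the jar or the dish in the cabinet is knocked or shifted by more than 25 mm, or tipped (distance of any of spice_jar, green_dish from where it was at the start of the episode above 0.025 m or angle between any of spice_jar, green_dish's own z axis and vertical above 0.4 rad).
It fails at once if the mug or the tape roll is shifted by more than 25 mm (distance of any of mug, tape_roll from where it was at the start of the episode above 0.025 m).
It also fails if it takes over 72 s, if anything falls off the work surface, if the arm or the gripper's body presses on something with over 40 N, if the wrist force passes 120 N, or if a joint passes its speed limit or range.

## Working session

There is one attempt and no reset: what is moved stays moved. The work goes in short steps, Python scripts to look and compute and a tool call to move; the robot and the scene stay as the last step left them, time stands still between calls to the robot, and variables do not carry over. Pictures are saved under pics/ and viewed, at most 10 in all, crops included, and the job is handed in when it is done.

Besides the shell and the picture viewer there is one more tool, called after ">>>" as name(argument=value, ...), one argument or row to a line, values as JSON. play_rows: Moves the arm, as the interface text tells. Its arguments: {"type":"object","properties":{"deltas":{"type":"array"},"grip_force":{"type":"number"}},"required":["deltas"]}

```bash
mkdir -p pics; cat > h.py <<'E'
from bench import *
import numpy as np, cv2
def w(p,c): M=np.array(p["world_from_camera"]); return M[:3,:3]@np.array(c)+M[:3,3]
def cloud(p):
    z=p["range_z"]; H,W=z.shape; f=H/2/np.tan(np.radians(p["fov_y"])/2)
    v,u=np.mgrid[:H,:W]; C=np.stack([(u-p["cx"])*z/f,(v-p["cy"])*z/f,z],-1)
    M=np.array(p["world_from_camera"]); return C@M[:3,:3].T+M[:3,3]
def save(p,n): cv2.imwrite("pics/"+n+".png",p["pixels"][:,:,::-1])
E
python3 - <<'E'
from h import *
np.set_printoptions(precision=4,suppress=True)
a=[]
for n in ("side","top"):
    p=grab_frame(n); save(p,n+"0"); a.append(p["pixels"]); C=cloud(p)
    print(n,np.array(p["world_from_camera"])[:3,3])
    for t in ("cabinet","door","bar_end","bar_mid","stay_knob","shaker","spice_jar","green_dish","mug","tape_roll"):
        try:
            for b in boxes_of(p,t)[:3]: print(t,round(b["conf"],2),w(p,b["location"]))
        except Exception as e: print(t,e)
s=state(); print(s)
E
```

```text
side [ 0.9532 -0.4843  0.9983]
cabinet 0.91 [0.5722 0.062  0.1371]
door 0.58 [0.5378 0.0929 0.1473]
bar_end 0.92 [0.5462 0.0934 0.1444]
bar_mid 0.57 [0.5383 0.0891 0.1454]
bar_mid 0.45 [0.5773 0.062  0.14  ]
shaker 0.82 [ 0.5315 -0.2105  0.0611]
shaker 0.74 [ 0.5431 -0.1188  0.06  ]
shaker 0.58 [ 0.4272 -0.226   0.0604]
mug 0.72 [0.6538 0.365  0.0652]
tape_roll 0.59 [0.427  0.3834 0.0384]
top [0.376  0.0008 1.7922]
cabinet 0.57 [0.5405 0.1061 0.145 ]
door 0.93 [0.5342 0.1014 0.1438]
bar_end 0.59 [0.5332 0.1066 0.1411]
bar_mid 0.85 [0.5366 0.1029 0.1396]
shaker 0.6 [ 0.4508 -0.3554  0.0796]
shaker 0.58 [ 0.5237 -0.1092  0.0828]
shaker 0.53 [ 0.4721 -0.2687  0.0788]
mug 0.75 [0.6489 0.3814 0.0394]
mug 0.45 [0.5336 0.108  0.1412]
mug 0.27 [0.4324 0.368  0.043 ]
tape_roll 0.57 [0.4296 0.37   0.0451]
{'clock': 1.1, 'joints': array([-1.2386,  0.3506,  1.6518, -0.    ,  1.1391, -0.0846]), 'dq': array([-0.0009, -0.0012,  0.0002, -0.0003, -0.0002,  0.0015]), 'joint_torque': array([ -0.0004, -50.6042, -29.1647,  -0.0001,   0.0007,  -0.    ]), 'ee_pos': array([ 0.2227, -0.5029,  0.2423]), 'eef_rot': array([3.0736, 0.65  , 0.    ]), 'force': array([-0.1019, -0.3891, -0.4947]), 'moment': array([-0.0352,  0.0016,  0.0004]), 'grasp_force': 0.0, 'opening': 1.003532050322943}
```

View pics/side0.png

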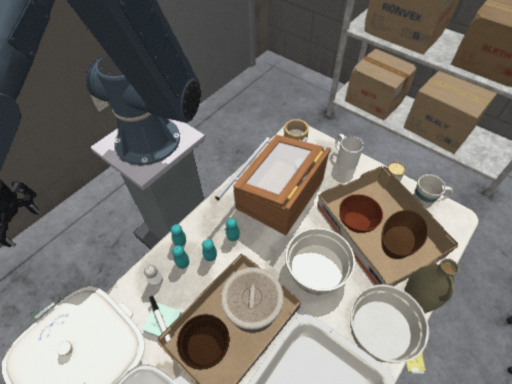

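View pics/top0.png

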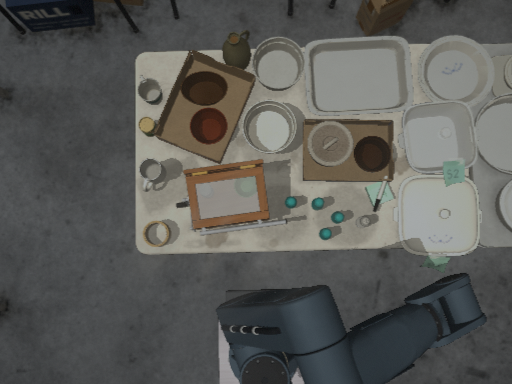

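```bash
python3 - <<'E'
from h import *
np.set_printoptions(precision=4,suppress=True)
p=grab_frame("side"); C=cloud(p).reshape(-1,3); rgb=p["pixels"].reshape(-1,3).astype(int)
m=np.array(outline_of(p,"cabinet")[0]["mask"]).reshape(-1)&(p["range_z"].reshape(-1)>0)
P=C[m]; 
w_=P[(P[:,2]>.02)&(P[:,2]<.1)]
print(len(P),len(w_),w_.min(0),w_.max(0))
rng=np.random.default_rng(0)
def line(Q,n=2000,t=.002):
    best=None
    for _ in range(n):
        a,b=Q[rng.choice(len(Q),2,replace=False),:2]; d=b-a
        if np.hypot(*d)<.03: continue
        nn=np.array([-d[1],d[0]])/np.hypot(*d); i=abs((Q[:,:2]-a)@nn)<t
        if best is None or i.sum()>best.sum(): best=i
    q=Q[best]; vx,vy,x0,y0=cv2.fitLine(q[:,:2].astype(np.float32),cv2.DIST_L2,0,.001,.001).ravel()
    return best,(vx,vy,x0,y0)
lines=[]
for k in range(2):
    i,l=line(w_); print("wall",i.sum(),l,"ang",np.degrees(np.arctan2(l[1],l[0])),w_[i].min(0),w_[i].max(0)); w_=w_[~i]; lines.append(l)
# top view
p=grab_frame("top"); T=cloud(p); px=p["pixels"].astype(int)
def at(u,v): return T[v,u]
br=(px[...,0]>px[...,2]+35)&(T[...,2]>.09)&(T[...,2]<.19)&(abs(T[...,0]-.54)<.15)&(abs(T[...,1]-.1)<.17)
r=cv2.minAreaRect(T[br][:,:2].astype(np.float32)); print("top rect",br.sum(),r)
# bar: grey pts in front
g=(px.max(-1)-px.min(-1)<25)&(T[...,2]>.09)&(T[...,2]<.14)&(T[...,0]<.5)&(T[...,0]>.38)&(abs(T[...,1]-.07)<.22)
q=T[g]; print("bar",len(q),q.min(0),q.max(0),cv2.fitLine(q[:,:2].astype(np.float32),cv2.DIST_HUBER,0,.001,.001).ravel())
# shaker
S=T.reshape(-1,3); i=(abs(S[:,0]-.45)<.03)&(abs(S[:,1]+.35)<.035)&(S[:,2]>.03); print("shaker top",i.sum(),S[i].mean(0),S[i].max(0))
i=(abs(C[:,0]-.445)<.04)&(abs(C[:,1]+.355)<.04)&(C[:,2]>.02); print("shaker side",i.sum(),C[i].mean(0),C[i].min(0),C[i].max(0))
save({"pixels":cv2.resize(p["pixels"][140:260,130:400],None,fx=2.9,fy=2.9,interpolation=cv2.INTER_CUBIC)},"topc")
E
```

```text
6475 1178 [ 0.464  -0.0316  0.0204] [0.6647 0.3508 0.0999]
wall 698 (np.float32(0.99374294), np.float32(0.11169148), np.float32(0.5714393), np.float32(-0.018644111)) ang 6.4128313 [ 0.4724 -0.0309  0.0204] [ 0.6647 -0.0062  0.0999]
wall 408 (np.float32(0.11226406), np.float32(-0.9936784), np.float32(0.6493346), np.float32(0.113409705)) ang -83.55415 [ 0.6338 -0.0109  0.0208] [0.6632 0.2474 0.0996]
top rect 2281 ((0.5539449453353882, 0.10757483541965485), (0.1965649574995041, 0.2625936269760132), 6.5352678298950195)
bar 705 [ 0.4193 -0.0906  0.0908] [0.5    0.2408 0.14  ] [0.0861 0.9963 0.4664 0.1053]
shaker top 134 [ 0.4531 -0.3562  0.0682] [ 0.4744 -0.3382  0.0975]
shaker side 267 [ 0.4651 -0.3619  0.0642] [ 0.442  -0.3798  0.0209] [ 0.4769 -0.3375  0.0947]
```

View pics/topc.png

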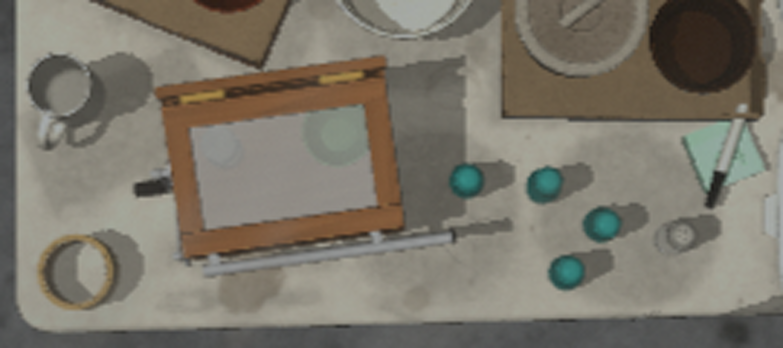

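>>> play_rows(
  deltas=[
    [[231,440,-12,0,0,1.265,0.6],[231,440,-12,0,0,1.265,0.6],[231,440,-12,0,0,1.265,0.6],[231,440,-12,0,0,1.265,0.6],[231,440,-12,0,0,1.265,0.6],[231,440,-12,0,0,1.265,0.6],[231,440,-12,0,0,1.265,0.6],[231,440,-12,0,0,1.265,0.6],[231,440,-12,0,0,1.265,0.6],[231,440,-12,0,0,1.265,0.6],[231,440,-12,0,0,1.265,0.6],[231,440,-12,0,0,1.265,0.6],[231,440,-12,0,0,1.265,0.6]],
  ],
)

```text
clock: 2.55
ee_pos: [0.4533, -0.0636, 0.2303]
eef_rot: [-2.096, -2.34, 0.0]
force: [0.2, -0.9, -0.2]
opening: 0.598
grasp_force: 0.0
```

```bash
python3 - <<'E'
from h import *
np.set_printoptions(precision=4,suppress=True)
s=state(); print(s["clock"],s["ee_pos"],s["eef_rot"],s["joints"],s["opening"])
p=grab_frame("wrist"); C=cloud(p); save(p,"w1"); print(np.array(p["world_from_camera"]))
o=np.array([.546,.108]); c,si=np.cos(.1122),np.sin(.1122); R=np.array([[c,-si],[si,c]])
L=(C[...,:2]-o)@R
v=p["range_z"]>0
b=v&(C[...,2]>.10)&(C[...,2]<.14)&(L[...,1]<-.135)&(L[...,1]>-.2)&(L[...,0]<-.08)
q=np.c_[L[b],C[b][:,2]]; print("bar local",len(q),q.min(0),q.max(0),np.median(q,0))
for y0 in (-.18,-.17,-.16,-.15,-.14):
    i=abs(q[:,1]-y0)<.004
    if i.any(): print(y0,i.sum(),q[i].min(0),q[i].max(0))
E
```

```text
2.55 [ 0.4533 -0.0636  0.2303] [-2.0955 -2.3404  0.0005] [-0.241   0.1971  1.8924 -0.0003  1.0523 -0.3512] 0.5982492593249918
[[ 0.9941  0.1033  0.0324  0.4447]
 [ 0.1082 -0.949  -0.2961  0.0106]
 [ 0.0001  0.2979 -0.9546  0.3616]
 [ 0.      0.      0.      1.    ]]
bar local 1118 [-0.116  -0.1877  0.1153] [-0.0996 -0.135   0.1275] [-0.1079 -0.1612  0.1239]
-0.18 176 [-0.1152 -0.184   0.1153] [-0.1003 -0.176   0.1275]
-0.17 162 [-0.1142 -0.1739  0.1188] [-0.1013 -0.166   0.1261]
-0.16 167 [-0.1141 -0.164   0.1198] [-0.1014 -0.156   0.1263]
-0.15 170 [-0.1141 -0.1539  0.1196] [-0.1015 -0.146   0.1263]
-0.14 171 [-0.114  -0.1439  0.1193] [-0.1009 -0.1362  0.1264]
```

View pics/w1.png

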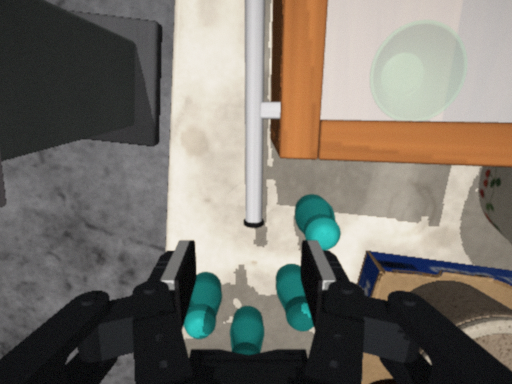

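>>> play_rows(
  deltas=[
    [[4,0,-50,0,0,0,0.6],[4,0,-90,0,0,0,0.6],[4,0,-119,0,0,0,0.6],[4,0,-119,0,0,0,0.6],[4,0,-119,0,0,0,0.05],[4,0,-119,0,0,0,0.05],[4,0,-119,0,0,0,0.05],[4,0,-119,0,0,0,0.05],[4,0,-119,0,0,0,0.05],[4,0,-119,0,0,0,0.05],[4,0,-119,0,0,0,0.05]],
  ],
  grip_force=40,
)

```text
clock: 3.7
ee_pos: [0.4578, -0.0634, 0.113]
eef_rot: [2.093, 2.341, -0.0]
force: [-6.3, -2.7, 9.5]
opening: 0.148
grasp_force: 39.0
```

>>> play_rows(
  deltas=[
    [[-1,0,7,0,0,0,0.05],[-3,0,17,0,0,0,0.05],[-4,0,28,0,0,0,0.05],[-4,0,42,0,0,0,0.05],[-4,0,55,0,0,0,0.05],[-2,0,69,0,0,0,0.05],[0,0,83,0,0,0,0.05],[3,0,97,0,0,0,0.05],[8,1,110,0,0,0,0.05],[13,1,123,0,0,0,0.05],[19,2,135,0,0,0,0.05],[26,3,148,0,0,0,0.05],[34,4,159,0,0,0,0.05],[34,4,159,0,0,0,0.05]],
  ],
)

```text
clock: 5.1
ee_pos: [0.4882, -0.06, 0.2724]
eef_rot: [-2.091, -2.338, 0.012]
force: [-32.1, -9.9, 17.2]
opening: 0.147
grasp_force: 40.8
```

>>> play_rows(
  deltas=[
    [[-3,0,2,0,0,0,0.05],[5,1,13,0,0,0,0.05],[14,2,23,0,0,0,0.05],[24,3,33,0,0,0,0.05],[35,4,42,0,0,0,0.05],[46,6,50,0,0,0,0.05],[58,7,58,0,0,0,0.05],[58,7,58,0,0,0,0.05]],
  ],
)

```text
clock: 5.9
ee_pos: [0.5497, -0.0527, 0.3326]
eef_rot: [2.093, 2.338, 0.0]
force: [-13.7, -4.4, 20.6]
opening: 0.141
grasp_force: 42.4
```

>>> play_rows(
  deltas=[
    [[6,1,7,0,0,0,0.05],[12,1,11,0,0,0,0.05],[19,2,14,0,0,0,0.05],[25,3,17,0,0,0,0.05],[28,3,18,0,0,0,0.05],[28,3,18,0,0,0,0.05],[28,3,18,0,0,0,0.05]],
  ],
)

```text
clock: 6.6
ee_pos: [0.5772, -0.0495, 0.3477]
eef_rot: [2.094, 2.34, -0.002]
force: [-5.3, -5.0, 3.1]
opening: 0.145
grasp_force: 41.0
```

```bash
python3 - <<'E'
from h import *
p=grab_frame("side"); save({"pixels":cv2.resize(p["pixels"][60:260,170:400],None,fx=2.5,fy=2.5)},"s2")
for b in boxes_of(p,"stay_knob")[:3]: print(b["conf"],w(p,b["location"]))
E
```

```text
(no output)
```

View pics/s2.png

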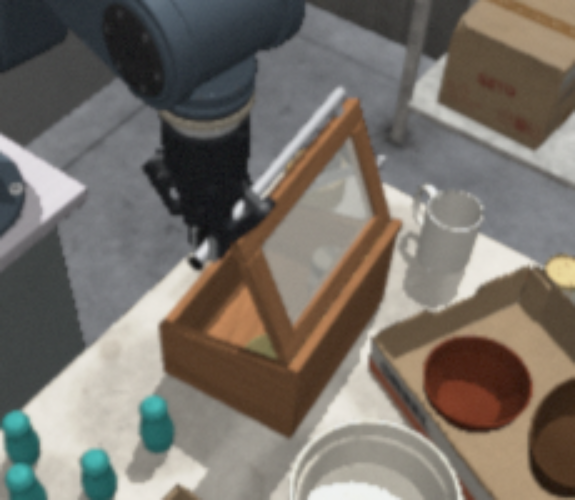

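>>> play_rows(
  deltas=[
    [[3,0,1,0,0,0,0.05],[6,1,2,0,0,0,0.05],[6,1,2,0,0,0,0.05],[6,1,2,0,0,0,0.05]],
  ],
)

```text
clock: 7.1
ee_pos: [0.5798, -0.0492, 0.3486]
eef_rot: [-2.091, -2.336, 0.014]
force: [-28.4, -9.0, 3.9]
opening: 0.142
grasp_force: 41.6
```

```bash
python3 - <<'E'
from h import *
p=grab_frame("top"); C=cloud(p); save({"pixels":cv2.resize(p["pixels"][140:260,130:300],None,fx=4.5,fy=4.5)},"t2")
for b in boxes_of(p,"stay_knob")[:3]: print(b["conf"],w(p,b["location"]))
o=np.array([.5475,.107]); c,si=np.cos(.1122),np.sin(.1122); R=np.array([[c,-si],[si,c]])
L=(C[...,:2]-o)@R
i=(L[...,1]>.152)&(L[...,1]<.2)&(abs(L[...,0])<.13)&(C[...,2]>.06)
q=np.c_[L[i],C[i][:,2]]; print(len(q)); print(np.round(q[:40],3).tolist())
E
```

```text
0.65 [0.51157905 0.2519539  0.16777499]
61
[[-0.007, 0.161, 0.161], [-0.007, 0.158, 0.16], [-0.009, 0.154, 0.168], [-0.008, 0.183, 0.168], [-0.008, 0.181, 0.164], [-0.009, 0.174, 0.167], [-0.01, 0.17, 0.167], [-0.01, 0.167, 0.165], [-0.011, 0.164, 0.169], [-0.011, 0.16, 0.168], [-0.012, 0.157, 0.168], [-0.012, 0.155, 0.163], [-0.011, 0.186, 0.172], [-0.011, 0.184, 0.167], [-0.012, 0.18, 0.168], [-0.013, 0.176, 0.177], [-0.013, 0.174, 0.167], [-0.013, 0.171, 0.168], [-0.014, 0.166, 0.177], [-0.014, 0.164, 0.169], [-0.014, 0.161, 0.167], [-0.015, 0.157, 0.172], [-0.016, 0.154, 0.173], [-0.015, 0.187, 0.172], [-0.015, 0.184, 0.169], [-0.015, 0.18, 0.171], [-0.016, 0.176, 0.176], [-0.016, 0.174, 0.172], [-0.016, 0.171, 0.167], [-0.017, 0.167, 0.171], [-0.018, 0.164, 0.174], [-0.018, 0.161, 0.17], [-0.018, 0.159, 0.164], [-0.019, 0.154, 0.174], [-0.018, 0.187, 0.174], [-0.018, 0.185, 0.166], [-0.019, 0.181, 0.172], [-0.019, 0.178, 0.168], [-0.02, 0.174, 0.173], [-0.02, 0.172, 0.167]]
```

View pics/t2.png

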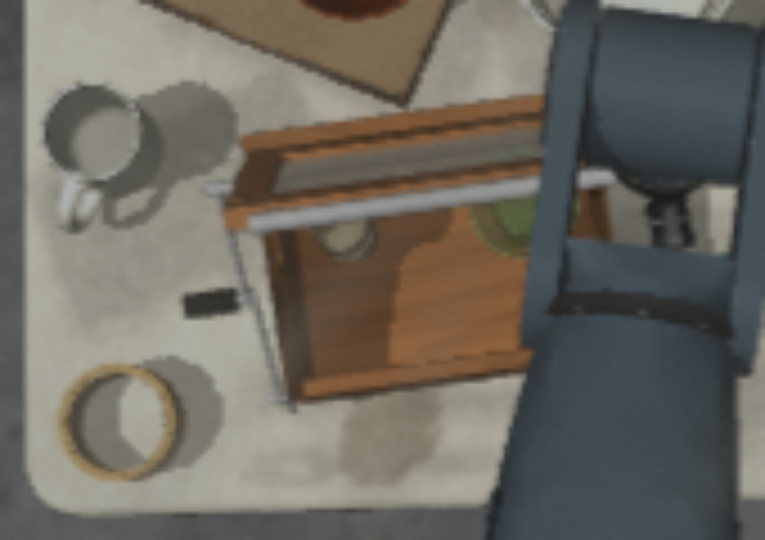

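>>> play_rows(
  deltas=[
    [[-5,-1,-1,0,0,0,0.05],[-5,-1,-1,0,0,0,0.05],[-5,-1,-1,0,0,0,0.5],[-5,-1,-1,0,0,0,0.5],[-5,-1,-1,0,0,0,0.5],[-5,-1,-1,0,0,0,0.5],[-5,-1,40,0,0,0,0.5],[-5,-1,65,0,0,0,0.5],[-5,-1,65,0,0,0,0.75]],
  ],
)

```text
clock: 8.1
ee_pos: [0.5796, -0.0489, 0.4172]
eef_rot: [2.091, 2.337, 0.006]
force: [0.3, 0.6, 0.0]
opening: 0.655
grasp_force: 0.0
```

```bash
python3 - <<'E'
from h import *
from scipy.spatial.transform import Rotation as Ro
np.set_printoptions(precision=4,suppress=True)
s=state(); print(s["clock"],s["ee_pos"],s["eef_rot"])
R0=Ro.from_rotvec(s["eef_rot"]); a=.1122
x=np.array([np.cos(a),np.sin(a),0]); y=np.array([-np.sin(a),np.cos(a),0])
t=np.radians(12); z=x*np.sin(t)-np.array([0,0,1])*np.cos(t); ty=-y
Rt=Ro.from_matrix(np.c_[np.cross(ty,z),ty,z]); d=(Rt*R0.inv()).as_rotvec(); print("turn",d)
g=np.array([.455,-.358,.057]); print("pre (100mm back) shift mm",(g+.008*z-.11*z-s["ee_pos"])*1e3)
p=grab_frame("top"); 
for b in boxes_of(p,"stay_knob")[:3]: print(b["conf"],w(p,b["location"]))
for b in boxes_of(p,"bar_mid")[:2]: print(b["conf"],w(p,b["location"]))
E
```

```text
8.1 [ 0.5796 -0.0489  0.4172] [2.091  2.3374 0.0057]
turn [ 0.1874 -0.1407 -1.5628]
pre (100mm back) shift mm [-145.6331 -311.4946 -260.4498]
0.44 [0.5058 0.2526 0.1742]
0.85 [0.5826 0.1315 0.2756]
0.25 [0.506  0.2495 0.177 ]
```

>>> play_rows(
  deltas=[
    [[-146,-311,-40,0.187,-0.141,-1.563,0.75],[-146,-311,-40,0.187,-0.141,-1.563,0.75],[-146,-311,-40,0.187,-0.141,-1.563,0.75],[-146,-311,-40,0.187,-0.141,-1.563,0.75],[-146,-311,-40,0.187,-0.141,-1.563,0.75],[-146,-311,-40,0.187,-0.141,-1.563,0.75],[-146,-311,-40,0.187,-0.141,-1.563,0.75],[-146,-311,-40,0.187,-0.141,-1.563,0.75],[-146,-311,-90,0.187,-0.141,-1.563,0.75],[-146,-311,-140,0.187,-0.141,-1.563,0.75],[-146,-311,-190,0.187,-0.141,-1.563,0.75],[-146,-311,-230,0.187,-0.141,-1.563,0.75],[-146,-311,-230,0.187,-0.141,-1.563,0.75],[-146,-311,-230,0.187,-0.141,-1.563,0.75]],
  ],
)

```text
clock: 9.65
ee_pos: [0.4328, -0.3599, 0.1837]
eef_rot: [-3.101, -0.175, -0.327]
force: [0.6, 0.3, 1.2]
opening: 0.75
grasp_force: 0.0
```

```bash
python3 - <<'E'
from h import *
from scipy.spatial.transform import Rotation as Ro
np.set_printoptions(precision=4,suppress=True)
s=state(); print(s["clock"],s["ee_pos"],s["eef_rot"],s["joints"],s["opening"]); R0=Ro.from_rotvec(s["eef_rot"]); z=R0.as_matrix()[:,2]; print(R0.as_matrix())
p=grab_frame("wrist"); C=cloud(p); save(p,"w3")
for b in boxes_of(p,"shaker")[:4]: print(b["conf"],w(p,b["location"]))
i=(abs(C[...,0]-.455)<.04)&(abs(C[...,1]+.358)<.04)&(C[...,2]>.015)&(C[...,2]<.1)&(p["range_z"]>0)
q=C[i]; print(len(q))
for a,b in ((.02,.04),(.04,.06),(.066,.08),(.08,.1)):
    k=(q[:,2]>a)&(q[:,2]<b)
    if k.sum()>3: print(a,k.sum(),q[k].min(0),q[k].max(0), q[k].mean(0))
def fit(k):
    A=np.c_[2*k[:,:2],np.ones(len(k))]; x=np.linalg.lstsq(A,(k[:,:2]**2).sum(1),rcond=None)[0]; return x[:2],np.sqrt(x[2]+x[:2]@x[:2])
for a,b in ((.015,.06),(.03,.064)):
    print(fit(q[(q[:,2]>a)&(q[:,2]<b)]))
E
```

```text
9.65 [ 0.4328 -0.3599  0.1837] [-3.1011 -0.1748 -0.3268] [-0.8564  0.3907  1.7698  0.2303  0.8794  0.4635] 0.749756190368769
[[ 0.9718  0.1131  0.2068]
 [ 0.1092 -0.9936  0.03  ]
 [ 0.2088 -0.0066 -0.9779]]
0.91 [ 0.4236 -0.2415  0.0742]
0.8 [ 0.4785 -0.2827  0.0809]
0.76 [ 0.5293 -0.1312  0.0235]
0.75 [ 0.5212 -0.2177  0.0689]
1750
0.02 108 [ 0.4378 -0.3806  0.0281] [ 0.4777 -0.3404  0.0399] [ 0.467  -0.3543  0.0352]
0.04 172 [ 0.44   -0.378   0.0401] [ 0.4762 -0.3421  0.0585] [ 0.4662 -0.3527  0.048 ]
0.066 227 [ 0.4406 -0.3798  0.075 ] [ 0.4744 -0.3458  0.08  ] [ 0.4603 -0.3629  0.0784]
0.08 1243 [ 0.4419 -0.3782  0.08  ] [ 0.4731 -0.347   0.0903] [ 0.4579 -0.3625  0.0857]
(array([ 0.4561, -0.3622]), np.float64(0.01993638874699336))
(array([ 0.456 , -0.3622]), np.float64(0.01992201358734196))
```

View pics/w3.png

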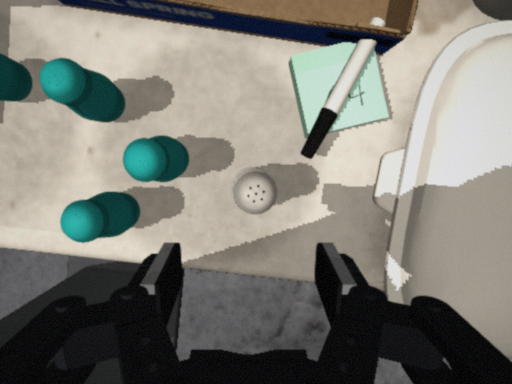

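>>> play_rows(
  deltas=[
    [[-2,-6,0,0,0,0,0.75],[-2,-6,0,0,0,0,0.75],[6,-5,-40,0,0,0,0.75],[14,-4,-80,0,0,0,0.75],[21,-3,-112,0,0,0,0.75],[26,-3,-134,0,0,0,0.75],[26,-3,-134,0,0,0,0.75],[26,-3,-134,0,0,0,0.75],[26,-3,-134,0,0,0,0.4],[26,-3,-134,0,0,0,0.4],[26,-3,-134,0,0,0,0.4],[26,-3,-134,0,0,0,0.4],[26,-3,-134,0,0,0,0.4],[26,-3,-134,0,0,0,0.4]],
  ],
  grip_force=30,
)

```text
clock: 11.15
ee_pos: [0.4592, -0.3634, 0.0511]
eef_rot: [-3.103, -0.175, -0.331]
force: [-0.9, 2.1, 7.8]
opening: 0.432
grasp_force: 29.4
```

>>> play_rows(
  deltas=[
    [[0,0,3,0,0,0,0.4],[0,0,8,0,0,0,0.4],[0,0,8,0,0,0,0.4]],
  ],
)

```text
clock: 11.45
ee_pos: [0.4589, -0.3633, 0.0583]
eef_rot: [-3.103, -0.175, -0.329]
force: [0.6, 0.0, -0.9]
opening: 0.428
grasp_force: 29.7
```

```bash
python3 - <<'E'
from h import *
np.set_printoptions(precision=4,suppress=True)
s=state(); print(s["ee_pos"],s["opening"],s["grasp_force"],s["force"])
p=grab_frame("wrist"); C=cloud(p)
q=C[(abs(C[...,0]-.457)<.03)&(abs(C[...,1]+.3625)<.03)&(C[...,2]>.08)&(C[...,2]<.115)]
print(len(q), q.max(0),q.min(0),q.mean(0))
p=grab_frame("side"); C=cloud(p)
q=C[(abs(C[...,0]-.457)<.04)&(abs(C[...,1]+.3625)<.04)&(C[...,2]>.005)]
for a in (.01,.02,.04,.06,.08,.09): 
    k=(q[:,2]>a)&(q[:,2]<a+.01); print(a,k.sum(), q[k].mean(0) if k.any() else "", np.ptp(q[k],0) if k.any() else "")
save({"pixels":np.hstack([cv2.resize(p["pixels"][230:310,110:210],(500,400)),cv2.resize(grab_frame("wrist")["pixels"],None,fx=.6,fy=.6)[:,:300].copy() if 0 else cv2.resize(grab_frame("wrist")["pixels"][180:384,150:360],(300,400))])},"g4")
E
```

```text
[ 0.4589 -0.3633  0.0583] 0.42804933301274234 29.68234493295654 [ 0.566   0.0139 -0.9022]
9840 [ 0.4752 -0.3325  0.115 ] [ 0.4401 -0.3925  0.08  ] [ 0.4609 -0.3642  0.0929]
0.01 15 [ 0.47   -0.3652  0.0158] [0.0166 0.03   0.0081]
0.02 18 [ 0.4714 -0.3616  0.0259] [0.0123 0.0364 0.0086]
0.04 32 [ 0.4716 -0.361   0.0453] [0.0156 0.0377 0.0095]
0.06 61 [ 0.467  -0.3609  0.0652] [0.0231 0.0626 0.0098]
0.08 63 [ 0.4634 -0.3608  0.0854] [0.0337 0.0563 0.0097]
0.09 128 [ 0.4583 -0.3641  0.0948] [0.0366 0.0763 0.0097]
```

View pics/g4.png

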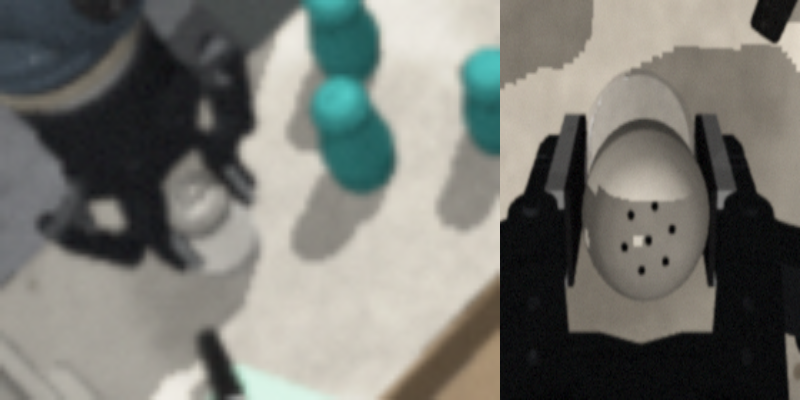

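>>> play_rows(
  deltas=[
    [[0,0,40,0,0,0,0.4],[0,0,80,0,0,0,0.4],[0,0,120,0,0,0,0.4],[2,15,150,0,0,0,0.4],[5,45,155,0,0,0,0.4],[9,85,155,0,0,0,0.4],[13,125,155,0,0,0,0.4],[17,165,155,0,0,0,0.4],[22,205,155,0,0,0,0.4],[26,245,155,0,0,0,0.4],[30,285,155,0,0,0,0.4],[34,325,155,0,0,0,0.4],[38,365,155,0,0,0,0.4],[42,400,155,0,0,0,0.4],[46,435,155,0,0,0,0.4],[49,455,155,0,0,0,0.4],[49,465,155,0,0,0,0.4],[49,465,155,0,0,0,0.4],[49,465,155,0,0,0,0.4]],
  ],
)

```text
clock: 13.5
ee_pos: [0.5075, 0.1014, 0.2121]
eef_rot: [-3.102, -0.174, -0.327]
force: [0.7, 0.4, -1.1]
opening: 0.429
grasp_force: 30.4
```

```bash
python3 - <<'E'
from h import *
np.set_printoptions(precision=4,suppress=True)
s=state(); print(s["clock"],s["ee_pos"],s["eef_rot"],s["opening"],s["grasp_force"],s["force"],s["joints"])
o=np.array([.548,.107]); c,si=np.cos(.1122),np.sin(.1122); R=np.array([[c,-si],[si,c]])
print("tcp local",(s["ee_pos"][:2]-o)@R)
p=grab_frame("wrist"); C=cloud(p); L=np.dstack([(C[...,:2]-o)@R,C[...,2]]); save(p,"w5")
ok=p["range_z"]>0
for n,l,h in (("floor",.01,.03),("dishrim",.045,.06),("jar",.09,.125),("frontwall",.104,.116)):
    q=L[ok&(L[...,2]>l)&(L[...,2]<h)&(abs(L[...,0])<.11)&(abs(L[...,1])<.135)]
    print(n,len(q),q.min(0) if len(q) else "",q.max(0) if len(q) else "",np.median(q,0) if len(q) else "")
t=grab_frame("side"); D=cloud(t); M=np.dstack([(D[...,:2]-o)@R,D[...,2]])
for k,pp in ((L,p),(M,t)):
    for n in ("green_dish","spice_jar","stay_knob","shaker"):
        for b in boxes_of(pp,n)[:2]:
            x=w(pp,b["location"]); print(n,round(b["conf"],2),(x[:2]-o)@R,x[2])
E
```

```text
13.5 [0.5075 0.1014 0.2121] [-3.1021 -0.1744 -0.3271] 0.42923483572479715 30.371602885968514 [ 0.6518  0.4274 -1.1305] [0.1037 0.2411 1.9024 0.0105 0.7877 1.5555]
tcp local [-0.0409 -0.001 ]
floor 23500 [-0.0775 -0.1192  0.0145] [0.0597 0.1185 0.03  ] [-0.0158 -0.0002  0.0178]
dishrim 3477 [-0.0777 -0.1194  0.045 ] [0.0546 0.1184 0.06  ] [ 0.0043 -0.0722  0.0531]
jar 13622 [-0.0975 -0.1312  0.09  ] [0.0475 0.1324 0.125 ] [-0.0356  0.0687  0.111 ]
frontwall 7163 [-0.0893 -0.1303  0.104 ] [0.0456 0.1299 0.116 ] [-0.0408  0.0699  0.1111]
green_dish 0.57 [ 0.0338 -0.0759] 0.02837588691765791
spice_jar 0.76 [0.0328 0.0662] 0.117552938780938
stay_knob 0.79 [-0.0368  0.136 ] 0.15076147566623133
shaker 0.92 [-0.0337 -0.0019] 0.2467797060536492
shaker 0.83 [-0.035  -0.2005] 0.06193335133936417
green_dish 0.46 [ 0.0085 -0.0417] 0.040534940339299386
shaker 0.71 [-0.0515 -0.3159] 0.06147749414606485
shaker 0.65 [-0.1585 -0.3191] 0.057992756985756566
```

View pics/w5.png

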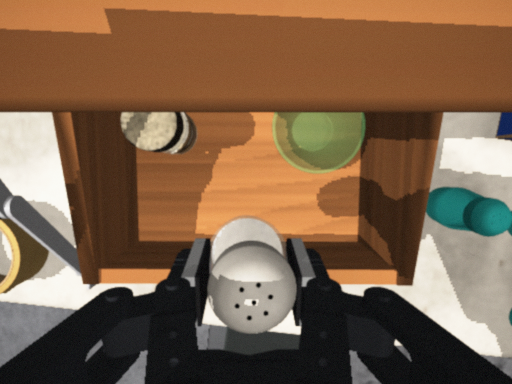

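>>> play_rows(
  deltas=[
    [[0,0,-30,0,0,0,0.4],[0,0,-60,0,0,0,0.4],[0,0,-90,0,0,0,0.4],[0,0,-115,0,0,0,0.4],[0,0,-130,0,0,0,0.4],[0,0,-138,0,0,0,0.4],[0,0,-140,0,0,0,0.4],[0,0,-141,0,0,0,0.4],[0,0,-142,0,0,0,0.4],[0,0,-142,0,0,0,0.4]],
  ],
)

```text
clock: 15.0
ee_pos: [0.508, 0.1021, 0.0709]
eef_rot: [-3.102, -0.175, -0.329]
force: [-0.0, 0.5, -1.0]
opening: 0.433
grasp_force: 30.4
```

>>> play_rows(
  deltas=[
    [[0,0,-1,0,0,0,0.4],[0,0,-2,0,0,0,0.4],[0,0,-2,0,0,0,0.4]],
  ],
)

```text
clock: 15.3
ee_pos: [0.5085, 0.1023, 0.0692]
eef_rot: [-3.101, -0.175, -0.331]
force: [-1.8, 0.7, 7.4]
opening: 0.426
grasp_force: 31.6
```

>>> play_rows(
  deltas=[
    [[0,0,0,0,0,0,0.5],[0,0,0,0,0,0,0.6],[0,0,0,0,0,0,0.68],[0,0,0,0,0,0,0.68],[0,0,0,0,0,0,0.68],[-2,0,10,0,0,0,0.68],[-6,-1,30,0,0,0,0.68],[-14,-2,65,0,0,0,0.68],[-23,-3,110,0,0,0,0.68],[-34,-5,160,0,0,0,0.68],[-34,-5,160,0,0,0,0.68],[-34,-5,160,0,0,0,0.68]],
  ],
)

```text
clock: 16.5
ee_pos: [0.4738, 0.0971, 0.2299]
eef_rot: [-3.101, -0.174, -0.332]
force: [0.3, -0.3, -0.3]
opening: 0.68
grasp_force: 0.0
```

```bash
python3 - <<'E'
from h import *
from scipy.spatial.transform import Rotation as Ro
np.set_printoptions(precision=4,suppress=True)
s=state(); print(s["clock"],s["ee_pos"],s["eef_rot"],s["force"],s["joints"])
o=np.array([.548,.107]); a=.1122; c,si=np.cos(a),np.sin(a); R=np.array([[c,-si],[si,c]])
p=grab_frame("wrist"); C=cloud(p); L=np.dstack([(C[...,:2]-o)@R,C[...,2]])
q=L[(p["range_z"]>0)&(abs(L[...,0]+.042)<.03)&(abs(L[...,1])<.03)]
for z0,z1 in ((.03,.05),(.05,.07),(.09,.1),(.1,.115)):
    k=q[(q[:,2]>z0)&(q[:,2]<z1)]; print(z0,len(k),(k.min(0),k.max(0)) if len(k) else "")
t=grab_frame("top")
for pp in (p,t):
    for b in boxes_of(pp,"stay_knob")[:2]:
        x=w(pp,b["location"]); print("knob",round(b["conf"],2),(x[:2]-o)@R,x[2])
D=cloud(t); M=np.dstack([(D[...,:2]-o)@R,D[...,2]])
dark=t["pixels"].max(-1)<60
k=M[dark&(M[...,1]>.145)&(M[...,1]<.2)&(abs(M[...,0]+.02)<.05)&(M[...,2]>.14)]
print("knob top",len(k),k.min(0),k.max(0),k.mean(0))
# push pose: tool y along +-y_c (fingers closed), tilt 30 deg
x=np.array([c,si,0]); y=np.array([-si,c,0]); t_=np.radians(30)
z=x*np.sin(t_)-np.array([0,0,1])*np.cos(t_); ty=-y; Rt=Ro.from_matrix(np.c_[np.cross(ty,z),ty,z])
print("turn",(Rt*Ro.from_rotvec(s["eef_rot"]).inv()).as_rotvec())
W=lambda l:np.r_[o+R@np.array(l[:2]),l[2]]
print("y=.172: tip at local (-75,.172,.150)", (W((-.075,.172,.150))-.011*z-s["ee_pos"])*1e3)
E
```

```text
16.5 [0.4738 0.0971 0.2299] [-3.1012 -0.1745 -0.3324] [ 0.3396 -0.3338 -0.3181] [0.1017 0.1533 1.964  0.0111 0.8105 1.5533]
0.03 11 (array([-0.0626, -0.0213,  0.045 ]), array([-0.0209,  0.0206,  0.05  ]))
0.05 187 (array([-0.0635, -0.021 ,  0.0501]), array([-0.022 ,  0.0204,  0.0697]))
0.09 318 (array([-0.058 , -0.0187,  0.0938]), array([-0.0247,  0.0146,  0.1   ]))
0.1 883 (array([-0.0557, -0.0158,  0.1   ]), array([-0.0274,  0.0125,  0.1083]))
knob 0.95 [-0.0288  0.1364] 0.165360647825448
knob 0.67 [-0.0242  0.1482] 0.17381019955755872
knob top 50 [-0.0283  0.1506  0.1681] [-0.0145  0.1874  0.1803] [-0.0213  0.1695  0.174 ]
turn [ 0.0291 -0.3084 -0.0017]
y=.172: tip at local (-75,.172,.150) [-25.0103 171.7746 -70.3349]
```

```bash
python3 - <<'E'
from h import *
from scipy.spatial.transform import Rotation as Ro
np.set_printoptions(precision=4,suppress=True)
s=state(); o=np.array([.548,.107]); a=.1122; c,si=np.cos(a),np.sin(a); R=np.array([[c,-si],[si,c]])
x=np.array([c,si,0]); y=np.array([-si,c,0]); t_=np.radians(35)
z=x*np.sin(t_)-np.array([0,0,1])*np.cos(t_); ty=-y; Rt=Ro.from_matrix(np.c_[np.cross(ty,z),ty,z])
print("turn",(Rt*Ro.from_rotvec(s["eef_rot"]).inv()).as_rotvec(), "axis",z)
W=lambda l:np.r_[o+R@np.array(l[:2]),l[2]]
for gap in (.03,.0):
    print(gap,(W((-.0215,.180,.167))-z*(.011+.009+gap)-s["ee_pos"])*1e3)
for d in (10,20,30,40,50,60,70):
    th=np.radians(49.7)-d/101.; k=(-.087+.101*np.cos(th),.180,.090+.101*np.sin(th)); print(d,(W(k)-W((-.0215,.180,.167)))*1e3)
E
```

```text
turn [ 0.0395 -0.4005 -0.002 ] axis [ 0.57    0.0642 -0.8192]
0.03 [  4.8045 183.2073 -19.0874]
0.0 [ 21.9036 185.1339 -43.662 ]
10 [ 7.0753  0.7972 -6.8051]
20 [ 13.6169   1.5343 -14.3272]
30 [ 19.3876   2.1845 -22.4632]
40 [ 24.3308   2.7414 -31.1334]
50 [ 28.3982   3.1997 -40.2529]
60 [ 31.5499   3.5548 -49.7323]
70 [ 33.755    3.8033 -59.4788]
```

Move to the pre-push pose in front of and above the knob.

>>> play_rows(
  deltas=[
    [[0,40,10,0.04,-0.4,0,0.0],[0,85,10,0.04,-0.4,0,0.0],[0,130,10,0.04,-0.4,0,0.0],[0,165,5,0.04,-0.4,0,0.0],[5,183,0,0.04,-0.4,0,0.0],[5,183,-19,0.04,-0.4,0,0.0],[5,183,-19,0.04,-0.4,0,0.0],[5,183,-19,0.04,-0.4,0,0.0]],
  ],
)

```text
clock: 17.5
ee_pos: [0.4784, 0.2796, 0.2084]
eef_rot: [-2.96, -0.17, -0.933]
force: [0.4, -0.4, 0.5]
opening: -0.001
grasp_force: 0.0
```

```bash
python3 - <<'E'
from h import *
s=state(); print(s["clock"],s["ee_pos"],s["eef_rot"],s["opening"],s["force"],s["joints"])
p=grab_frame("wrist"); save(p,"w6"); o=np.array([.548,.107]); a=.1122; c,si=np.cos(a),np.sin(a); R=np.array([[c,-si],[si,c]])
print("tcp local",(s["ee_pos"][:2]-o)@R)
C=cloud(p); M=np.dstack([(C[...,:2]-o)@R,C[...,2]])
k=M[(p["range_z"]>0)&(p["pixels"].max(-1)<70)&(M[...,1]>.14)&(M[...,1]<.2)&(abs(M[...,0]+.02)<.03)&(abs(M[...,2]-.167)<.02)]
print("knob",len(k),k.min(0),k.max(0)) if len(k) else print("none")
E
```

```text
17.5 [0.47840153 0.2796006  0.20844603] [-2.96019948 -0.16958788 -0.93294451] -0.0007743253183690735 [ 0.39741088 -0.41418608  0.52238087] [ 0.55824245  0.24087233  2.03737335 -0.71179714  0.38805115  2.61583022]
tcp local [-0.04983567  0.1793079 ]
knob 1803 [-0.02932185  0.14891323  0.16650824] [-0.01206749  0.18795099  0.17818174]
```

View pics/w6.png

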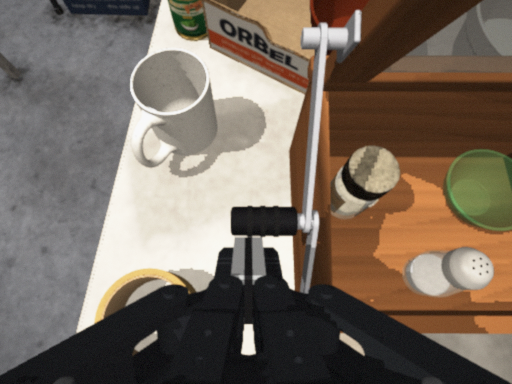

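>>> play_rows(
  deltas=[
    [[9,1,-13,0,0,0,0],[17,2,-25,0,0,0,0],[21,3,-28,0,0,0,0],[24,3,-32,0,0,0,0],[28,3,-36,0,0,0,0],[31,4,-39,0,0,0,0],[36,4,-47,0,0,0,0],[41,5,-56,0,0,0,0],[45,5,-65,0,0,0,0],[48,5,-75,0,0,0,0],[51,6,-84,0,0,0,0],[22,3,-43,0,0,0,0],[-6,0,-2,0,0,0,0],[-30,-3,35,0,0,0,0],[-55,-6,70,0,0,0,0],[-55,-6,70,0,0,0,0]],
  ],
)

```text
clock: 19.15
ee_pos: [0.4228, 0.2748, 0.2839]
eef_rot: [-2.951, -0.169, -0.943]
force: [1.0, -0.2, -0.7]
opening: -0.001
grasp_force: 0.0
```

```bash
cat > chk.py <<'E'
from h import *
np.set_printoptions(precision=4,suppress=True)
s=state(); print(s["clock"],s["ee_pos"],s["force"])
o=np.array([.548,.107]); a=.1122; c,si=np.cos(a),np.sin(a); R=np.array([[c,-si],[si,c]])
p=grab_frame("side"); C=cloud(p); M=np.dstack([(C[...,:2]-o)@R,C[...,2]])
q=M[(p["range_z"]>0)&(M[...,0]>-.13)&(M[...,0]<.11)&(M[...,1]>-.135)&(M[...,1]<-.11)&(M[...,2]>.1)]
for x0 in np.arange(-.12,.1,.02):
    k=q[abs(q[:,0]-x0)<.01]; print(round(x0,2),len(k),k[:,2].max() if len(k) else "")
E
python3 chk.py
```

```text
19.15 [0.4228 0.2748 0.2839] [ 0.9567 -0.1708 -0.6604]
-0.12 0 
-0.1 41 0.2456679318177254
-0.08 61 0.23872107910650453
-0.06 98 0.23635540245726172
-0.04 104 0.22848053540604618
-0.02 108 0.21844884630853934
0.0 118 0.21135847664083263
0.02 121 0.20271219391756612
0.04 126 0.19331622315677888
0.06 131 0.18687824757470528
0.08 117 0.17810258766077725
```

Door is sinking; wait with the arm held clear.

>>> play_rows(
  deltas=[
    [[-40,0,60,0,0,0,0],[-40,0,60,0,0,0,0],[-40,0,60,0,0,0,0],[-40,0,60,0,0,0,0],[-40,0,60,0,0,0,0],[-40,0,60,0,0,0,0],[-40,0,60,0,0,0,0],[-40,0,60,0,0,0,0],[-40,0,60,0,0,0,0],[-40,0,60,0,0,0,0],[-40,0,60,0,0,0,0],[-40,0,60,0,0,0,0],[-40,0,60,0,0,0,0],[-40,0,60,0,0,0,0],[-40,0,60,0,0,0,0],[-40,0,60,0,0,0,0],[-40,0,60,0,0,0,0],[-40,0,60,0,0,0,0],[-40,0,60,0,0,0,0],[-40,0,60,0,0,0,0]],
  ],
)

```text
clock: 21.2
ee_pos: [0.3837, 0.2741, 0.3393]
eef_rot: [-2.958, -0.169, -0.936]
force: [0.0, 0.5, 0.1]
opening: 0.002
grasp_force: 0.0
```

```bash
cat >> chk.py <<'E'
b=q[(q[:,0]>-.09)&(q[:,0]<.07)]
top=np.array([[x0,b[abs(b[:,0]-x0)<.005][:,2].max()] for x0 in np.arange(-.08,.06,.01)]); print("slope deg",np.degrees(np.arctan(np.polyfit(top[:,0],top[:,1],1)[0])))
r=M[(p["range_z"]>0)&(M[...,0]>-.13)&(M[...,0]<-.09)&(M[...,1]>-.18)&(M[...,1]<-.14)&(M[...,2]>.07)]
print("bar",len(r),r.min(0),r.max(0))
E
python3 chk.py
```

```text
21.2 [0.3837 0.2741 0.3393] [0.0375 0.514  0.1436]
-0.12 11 0.12881376944758027
-0.1 30 0.13133012441631375
-0.08 54 0.13806366714717855
-0.06 69 0.14201448937878614
-0.04 70 0.14819596694864734
-0.02 79 0.15189186950989664
0.0 90 0.15496499776281336
0.02 100 0.16027453516875267
0.04 96 0.16468711913431666
0.06 107 0.16864873426836036
0.08 109 0.16980630793485574
slope deg 12.121156812300544
bar 54 [-0.1163 -0.1796  0.1165] [-0.1016 -0.1413  0.1288]
```

>>> play_rows(
  deltas=[
    [[54,-180,0,-0.068,0.607,0,0],[54,-180,0,-0.068,0.607,0,0],[54,-180,0,-0.068,0.607,0,0],[54,-180,0,-0.068,0.607,0,0],[54,-180,0,-0.068,0.607,0,0],[54,-180,-50,-0.068,0.607,0,0],[54,-180,-100,-0.068,0.607,0,0],[54,-180,-150,-0.068,0.607,0,0],[54,-180,-172,-0.068,0.607,0,0],[54,-180,-172,-0.068,0.607,0,0],[54,-180,-172,-0.068,0.607,0,0]],
  ],
)

```text
clock: 22.35
ee_pos: [0.4382, 0.0942, 0.1681]
eef_rot: [-3.135, -0.179, -0.004]
force: [-0.4, -1.1, 1.2]
opening: -0.002
grasp_force: 0.0
```

```bash
python3 - <<'E'
from h import *
np.set_printoptions(precision=4,suppress=True)
s=state(); print(s["clock"],s["ee_pos"],s["eef_rot"],s["joints"],s["force"])
o=np.array([.548,.107]); a=.1122; c,si=np.cos(a),np.sin(a); R=np.array([[c,-si],[si,c]])
print("tcp local",(s["ee_pos"][:2]-o)@R)
p=grab_frame("wrist"); C=cloud(p); M=np.dstack([(C[...,:2]-o)@R,C[...,2]]); px=p["pixels"].astype(int)
g=(p["range_z"]>0)&(px.max(-1)-px.min(-1)<25)&(px.min(-1)>70)
r=M[g&(M[...,0]>-.125)&(M[...,0]<-.098)&(abs(M[...,1])<.11)&(M[...,2]>.1)&(M[...,2]<.14)]
for y0 in (-.1,-.06,-.03,.03,.06,.1):
    k=r[abs(r[:,1]-y0)<.008]; print(y0,len(k),(k.min(0),k.max(0)) if len(k) else "")
E
python3 chk.py | tail -2
```

```text
22.35 [0.4382 0.0942 0.1681] [-3.1348 -0.1785 -0.0039] [0.1068 0.2695 1.9796 0.0021 0.8899 1.5626] [-0.3699 -1.1339  1.1798]
tcp local [-0.1105 -0.0005]
-0.1 637 (array([-0.116 , -0.1079,  0.1169]), array([-0.098 , -0.092 ,  0.1273]))
-0.06 639 (array([-0.1161, -0.068 ,  0.1145]), array([-0.1015, -0.052 ,  0.1272]))
-0.03 613 (array([-0.1141, -0.038 ,  0.115 ]), array([-0.1014, -0.0221,  0.1264]))
0.03 613 (array([-0.1146,  0.022 ,  0.1153]), array([-0.1015,  0.0379,  0.1265]))
0.06 614 (array([-0.1149,  0.052 ,  0.1161]), array([-0.1013,  0.068 ,  0.1263]))
0.1 614 (array([-0.1151,  0.092 ,  0.1166]), array([-0.098,  0.108,  0.126]))
slope deg 12.206365969044043
bar 52 [-0.118  -0.1793  0.1181] [-0.1019 -0.1423  0.1294]
```

>>> play_rows(
  deltas=[
    [[-30,0,45,0,0,0,0],[-60,0,90,0,0,0,0],[-60,0,120,0,0,0,0],[-60,0,120,0,0,0,0],[-60,0,120,0,0,0,0],[-60,0,120,0,0,0,0]],
  ],
)

```text
clock: 23.05
ee_pos: [0.3776, 0.0941, 0.287]
eef_rot: [-3.135, -0.179, -0.003]
force: [-0.4, -0.6, 0.4]
opening: -0.002
grasp_force: 0.0
```

```bash
python3 -c "
from bench import *
s=state(); print(s['clock'],s['ee_pos'],s['dq'])
print(finish_job())"
```

```text
23.05 [0.37755725 0.09409069 0.28702238] [-1.78387725e-03  1.71968396e-02  5.52294100e-03  2.90350518e-05
  6.96103279e-04 -4.82078147e-04]
the job is handed in; nothing more can be done
None
```

I handed the job in at 23 s: the shaker stood upright on the cabinet floor, the stay was unlocked at its knob, and the door sank shut by itself with its bar back at its starting height. The hand-in returned no verdict, and I did not re-measure the shaker, jar, dish, mug or tape roll after the door came down.

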